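# Free two levelling feet jammed at the mouth of a feed tray

### The arm

A 6-joint arm with a two-finger parallel gripper is mounted at the origin on the work surface. World frame = base frame: x ahead of the robot, y to its left, z up, the work surface at z = 0. Lengths are in m, angles in rad, forces in N, time in s.
With the tool pointing down it reaches from about 0.35 to 0.725 m from the base axis. Payload 6 kg.
Tool frame: the origin (TCP) lies at the very end of the fingers, on their centre line; the grasp point (between the pads) lies 19 mm behind it; z points along the fingers, x is the direction in which the jaws open and shut, and the axes are right-handed (so a half turn about z gives the same grasp; the last joint's range is limited). The gripper opens to 85 mm and grips with 20 to 120 N. Pads are 22 mm wide; open, the fingers measure 114 mm over their backs; the gripper's body (76 mm by 85 mm) begins 54 mm behind the grasp point. The pads swing forward as they close: fully open they stand 13 mm farther back than shut.
Start: joints at [1.533, 0.04, 0.085, 0, -1.615, -0.334], TCP at [0.218, 0.559, 0.231] pointing down, gripper open.
Joint ranges: [-2.56, 2.56], [-1.29, 2.01], [-1.08, 1.49], [-3.29, 1.98], [-2.81, -0.18], [-2.99, 2.99]. Speed limits (rad/s): [2.57, 2.57, 3.01, 3.14, 3.14, 3.14].

### API

Orientations are given as a unit quaternion [w, x, y, z].
In Python, from workcell import arm, eyes gives the robot as it stands.
- The arm moves only by the tool move_arm, never from a script. Its arguments are lists of equal length, an entry for each row: "translation": the shift along the tool's x, y, z in units of 0.03 m (1.0 is 0.03 m), a list of three; "rotation": the turn, a rotation vector about the tool's x, y, z in units of 2 rad (1.0 is 2 rad), a list of three; "fingers": the opening, from -1 (shut) to 1 (fully open), so that 0 is half open. In form: {"translation": [[tx, ty, tz], ...], "rotation": [[rx, ry, rz], ...], "fingers": [fingers, ...]}. A call has 1 to 5 rows; each row shifts and turns the pose as measured when the row begins, along the tool's axes as they then stand; what a row does not reach is not made up. A row lasts 1/12 s, in which the tool goes at most 41.7 mm and 7.16 degrees, less where a joint would pass 70% of its speed; a pose out of reach is approached as far as the arm can. A call with a number of a shift or a turn outside -1 to 1 is refused whole. A call with a gripper value outside its range is refused whole. The fingers move at their own pace and stop on an object; "squeeze" is the grip in N (left out, the last holds). Time passes only in rows, so rows that do not move let the fingers close. It gives the time, the measured TCP pose, the force and the opening at its end, in the units of the state.
- arm.get_obs(): the state, without advancing time (a new reading comes with each control period).
- eyes.capture(name): name is "side" or "top"; returns a dict with "img" (420x560x3 uint8, blue, green, red), "camera_matrix" (3x3 intrinsics, pixels), "distortion" ([k1, k2, p1, p2, k3] as OpenCV has them; the pictures are not rectified), "extrinsics" (4x4, takes a point from world to camera coordinates). Camera axes: x right, y up, looking along -z (the intrinsics and any distortion apply to the point x, -y, -z); pixel columns grow to the right and rows downward; lengths in m; the calibration is good to about 2 mm. A picture is of the moment at which its call begins. There is no depth.
- arm.close_job(): hands the job in, once; it reports no verdict.
The state is a dict: "time_s": time; "q": joint angles; "joint_vel": joint speeds; "tau": joint torques, N m; "ee_pos": TCP position; "tool_rot": TCP orientation; "wrist_force": force on the tool from outside, world axes, zero at the start; "torque": the same for the moment, N m; "width": finger opening in m.
Only numpy, scipy, OpenCV 4.12 (cv2) and the standard library are available. Lean on these libraries where they do the work, as an engineer would, in place of code of your own. Each camera call takes 0.05 s, during which the arm holds its last target. There are 200 camera calls.

### The job

Two round levelling feet have jammed side by side at the mouth of the feed tray's covered lane, and a third waits above them. Lay a fingertip on the rubber top of one of the jammed pair (best the one with open tray behind it), draw it back up the slope by about half its width and keep it there until the others have slid past into the lane, then let it go, so that all three end in single file in the lane. Press lightly, never more than 10 N on a foot or on the tray, do not lift a foot out or turn one over, and leave everything else on the bench where it is.

Things in the scene. Friction and masses are not known exactly. Their poses are not given: they have to be found in the camera images.
- tray: the wooden gravity feed tray, fixed on the bench, 292 mm long along its slope, 108 mm wide. Axes: +x uphill but level, +y to the left looking uphill, z up. Its smooth white floor rises at 15 degrees along +x and is 66 mm above the origin, which lies on the bench. The floor is slippery (friction about 0.1): a foot that is free slides down by itself. The rubber pads grip a fingertip well.
- lane_mouth (a point): middle of the floor at the mouth of the single-file lane, axes as the tray. The lane is straight and 48 mm wide and runs 138 mm down the slope from here to the lip; it just holds three feet. Uphill of here two wooden cheeks, each 40 degrees off the lane's line, widen it to the open hopper, 92 mm wide inside. Rails and cheeks stand 23 mm off the floor, side walls 30 mm.
- lane_lip (a point): middle of the floor at the lip that closes the lower end of the lane; lip 12 mm high. The lowest 45 mm of the lane are open on top, for picking feet out. Axes as the tray.
- cover_edge (a point): middle of the uphill edge of the clear cover plate, 25 mm off the floor and 7 mm up the slope from the mouth. The plate is 4 mm thick, reaches from wall to wall and 100 mm down the slope from here; the feet pass under it with at least 3 mm to spare. Its edge stands at the front of the jammed feet, so no fingertip gets in front of them. Axes as the tray.
- tray_back (a point): middle of the floor at the foot of the hopper's back wall (30 mm high), 138 mm up the slope from the mouth. Axes as the tray.
- foot_1: one of the two jammed feet: a round steel levelling foot, 44 mm across, about 150 g, its 12 mm base lying flat on the sloping floor, with a black rubber pad 36 mm across on a stiff thread on top. Each pad is screwed out differently, so the pad's top is 14 to 20 mm off the floor: feel for it. Origin: centre of the underside; z square to the floor; x and y turn with the foot
- foot_2: the other jammed foot: a round steel levelling foot, 44 mm across, about 150 g, its 12 mm base lying flat on the sloping floor, with a black rubber pad 36 mm across on a stiff thread on top. Each pad is screwed out differently, so the pad's top is 14 to 20 mm off the floor: feel for it. Origin: centre of the underside; z square to the floor; x and y turn with the foot
- foot_3: the third foot, waiting uphill of the jammed pair, left, right or midway: a round steel levelling foot, 44 mm across, about 150 g, its 12 mm base lying flat on the sloping floor, with a black rubber pad 36 mm across on a stiff thread on top. Each pad is screwed out differently, so the pad's top is 14 to 20 mm off the floor: feel for it. Origin: centre of the underside; z square to the floor; x and y turn with the foot
- spare_foot: a spare levelling foot of the same kind (44 mm across) standing on the bench beside the tray; not part of the job, to be left alone. Origin at the centre of its underside
- screwdriver: a blue-handled screwdriver lying on the bench, 190 mm long; not part of the job, to be left alone. Origin at the centre of its underside
- mouse: a white computer mouse on its dark pad, about 105 x 60 x 36 mm; not part of the job, to be left alone. Origin at the centre of its underside
- hard_drive: a silver 3.5 inch hard drive lying flat, 147 x 102 x 26 mm; not part of the job, to be left alone. Origin at the centre of its underside
- memory_module: a green memory module lying flat, 133 x 30 x 4 mm; not part of the job, to be left alone. Origin at the centre of its underside
- screw_jar: a small clear jar with a blue lid, 54 mm across, 62 mm high; not part of the job, to be left alone. Origin at the centre of its underside
- solder_spool: a spool of solder standing on its flange, 60 mm across, 34 mm high; not part of the job, to be left alone. Origin at the centre of its underside
Mind the look-alikes: they are no part of the job. What is shaped like the foot_2 but green or purple is not meant.

How it is judged:
By the outcome, as a careful person would: the job done as asked, in the order asked, and still so for the second after the job is handed in, with the robot touching nothing.
It also fails if it takes over 48 s, if anything falls off the work surface, if the arm or the gripper's body presses on something with over 40 N, if the wrist force passes 120 N, or if a joint passes its speed limit or range.

## Working session

There is one attempt and no reset: what is moved stays moved. The work goes in short steps, Python scripts to look and compute and a tool call to move; the robot and the scene stay as the last step left them, time stands still between calls to the robot, and variables do not carry over. Pictures are saved under pics/ and viewed, about 8 in all and at most 12, crops included, and the job is handed in when it is done.

Besides the shell and the picture viewer there is one more tool, called after "Request:" in YAML: its name, and indented under it one key for each argument. move_arm: Moves the arm, as the interface text tells. Its arguments: {"type":"object","properties":{"translation":{"type":"array"},"rotation":{"type":"array"},"fingers":{"type":"array"},"squeeze":{"type":"number"}},"required":["translation","rotation","fingers"]}

```bash
mkdir -p pics; python3 - <<'E'
from workcell import arm, eyes
import cv2,pickle
o=arm.get_obs()
for k in o: print(k,o[k])
for n in("side","top"):
    c=eyes.capture(n); cv2.imwrite(f"pics/{n}0.png",c["img"]); pickle.dump(c,open(f"{n}0.pkl","wb"))
    print(n,c["camera_matrix"],c["distortion"],c["extrinsics"])
E
```

```text
time_s 0.0
q [ 1.53266505e+00  4.08365340e-02  8.37833628e-02 -5.00981446e-04
 -1.61551841e+00 -3.33693689e-01]
joint_vel [-0.00164188 -0.00015638  0.00200914 -0.00134607  0.00045042  0.00112408]
tau [-9.86721570e-04 -3.68202388e+01  3.47420561e+01  6.93257689e+00
 -5.29303172e-03  5.35684350e-07]
ee_pos [0.21778388 0.55870989 0.23024245]
tool_rot [-7.29469321e-04 -5.64226734e-01  8.25619369e-01 -5.64254316e-04]
wrist_force [ 0.02551237  0.03398231 -0.26362482]
torque [ 0.01294901 -0.00773661 -0.04739688]
width 0.08555463359747949
side [[446.14184593   0.         274.48664403]
 [  0.         446.14184593 211.91018454]
 [  0.           0.           1.        ]] [-0.05152166  0.          0.          0.          0.        ] [[ 0.80896809 -0.58767168  0.01458176 -0.36836404]
 [ 0.30739538  0.44403283  0.84163111 -0.24238281]
 [-0.50107755 -0.67637035  0.53985595 -0.9875731 ]
 [ 0.          0.          0.          1.        ]]
top [[434.64808416   0.         274.48733396]
 [  0.         434.64808416 207.41510823]
 [  0.           0.           1.        ]] [-0.03836299  0.          0.          0.          0.        ] [[-0.02493251 -0.99957387  0.01518036  0.07160133]
 [ 0.9927417  -0.02296926  0.11805223 -0.53868323]
 [-0.11765324  0.01801352  0.99289135 -1.09137713]
 [ 0.          0.          0.          1.        ]]
```

View pics/top0.png

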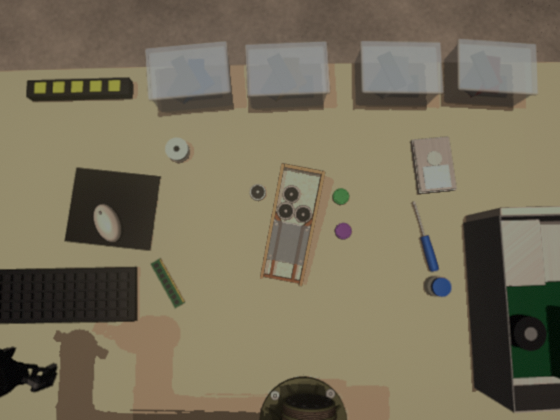

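View pics/side0.png

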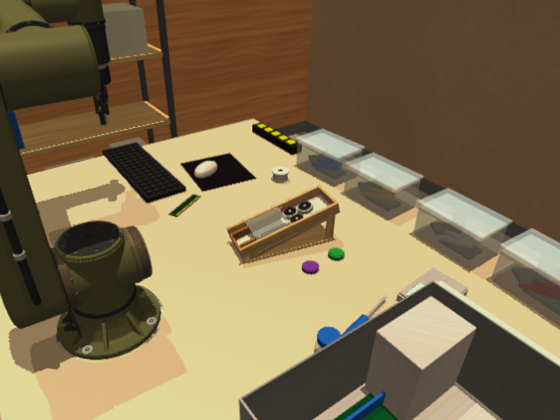

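Overview: the tray runs from (280,278) at the lip to (302,168) at its back. The feet are near (291,194), (286,211) and (303,214), and the spare is at (258,191). Next I'll zoom in.

```bash
python3 - <<'E'
import cv2,numpy as np
t=cv2.imread("pics/top0.png")[155:290,240:340]; s=cv2.imread("pics/side0.png")[180:270,220:350]
t=cv2.resize(t,None,fx=4.4,fy=4.4,interpolation=cv2.INTER_CUBIC); s=cv2.resize(s,None,fx=2.7,fy=2.7,interpolation=cv2.INTER_CUBIC)
im=np.zeros((600,800,3),np.uint8); im[:t.shape[0],:t.shape[1]]=t; im[:s.shape[0],445:445+s.shape[1]]=s[:,:355]
cv2.imwrite("pics/crop0.png",im)
E
```

```text
(no output)
```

View pics/crop0.png

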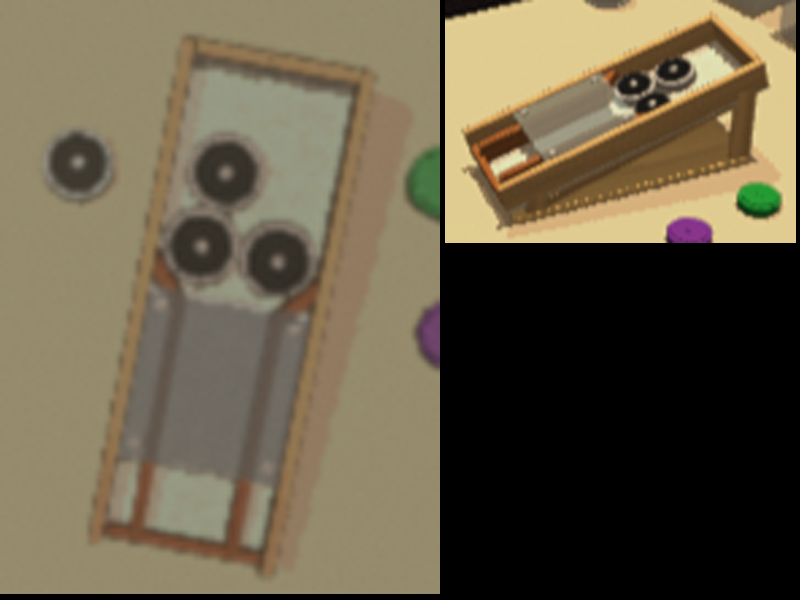

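The top crop shows the pads at (226,172) for the third foot, (201,246) for the left jammed one and (277,261) for the right jammed one. The third sits behind the left foot, so the right foot has open tray behind it. I'll draw that one.

```bash
cat > h.py <<'E'
import numpy as np, cv2, pickle
from scipy.optimize import least_squares
from scipy.spatial.transform import Rotation as R
F=np.diag([1.,-1,-1])
def proj(c,P):
    E=np.array(c["extrinsics"]); p=(np.atleast_2d(P)@E[:3,:3].T+E[:3,3])@F
    return cv2.projectPoints(p,np.zeros(3),np.zeros(3),np.array(c["camera_matrix"]),np.array(c["distortion"]))[0][:,0]
def ray(c,uv):
    E=np.array(c["extrinsics"]); n=cv2.undistortPoints(np.array([[uv]],float),np.array(c["camera_matrix"]),np.array(c["distortion"]))[0,0]
    d=E[:3,:3].T@(F@np.array([n[0],n[1],1.])); return -E[:3,:3].T@E[:3,3], d
a=np.radians(15); S=R.from_euler('y',-15,degrees=True).as_matrix()  # slope frame (u uphill, v left, n normal) -> tray level
def slope2w(p,P):  # p=x,y,yaw of mouth
    return (R.from_euler('z',p[2]).as_matrix()@S@np.atleast_2d(P).T).T+[p[0],p[1],.066]
def onslope(c,uv,p,n):  # pixel -> slope coords at height n
    o,d=ray(c,uv); M=R.from_euler('z',p[2]).as_matrix()@S
    o2=M.T@(o-[p[0],p[1],.066]); d2=M.T@d
    return o2+d2*(n-o2[2])/d2[2]
E
python3 - <<'E'
from h import *
t=pickle.load(open("top0.pkl","rb")); s=pickle.load(open("side0.pkl","rb"))
T=np.array([[190,38],[370,73],[97,540],[267,572]])/4.4+[240,155]
Sd=(np.array([[712,15],[765,65],[468,130],[500,188]])-[445,0])/2.7+[220,180]
C=np.array([[.146,.054,.03],[.146,-.054,.03],[-.146,.054,.03],[-.146,-.054,.03]])
f=lambda p:np.r_[proj(t,slope2w(p,C))-T,proj(s,slope2w(p,C))-Sd].ravel()
r=least_squares(f,[.5,0,0]); p=r.x; print(p,f(p).reshape(-1,2).round(1).tolist()); np.save("tray.npy",p)
for n,uv,vv in(("third",(226,172),(674,68)),("left",(201,246),(633,83)),("right",(277,261),(653,103))):
    print(n,(1e3*onslope(t,np.array(uv)/4.4+[240,155],p,.017)).round(1),(1e3*onslope(s,(np.array(vv)-[445,0])/2.7+[220,180],p,.017)).round(1))
E
```

```text
[ 0.49539235  0.01335816 -0.21231865] [[-0.4, -1.8], [3.3, -1.3], [-1.3, 0.5], [2.9, 1.4], [0.3, -2.7], [0.3, -2.8], [-3.1, -1.5], [-1.2, -0.4]]
third [72.6 19.  17. ] [72.4  7.7 17. ]
left [29.4 24.8 17. ] [28.4 14.1 17. ]
right [ 29.1 -18.3  17. ] [ 30.6 -27.3  17. ]
```

```bash
python3 - <<'E'
from h import *
t=pickle.load(open("top0.pkl","rb")); s=pickle.load(open("side0.pkl","rb")); p=np.load("tray.npy")
# refine pad centres: dark blobs in upscaled crops
for n,c,off,sz in(("top",t,(270,180),(50,48)),("side",s,(278,198),(45,30))):
    g=cv2.cvtColor(c["img"],cv2.COLOR_BGR2GRAY)[off[1]:off[1]+sz[1],off[0]:off[0]+sz[0]]
    g=cv2.resize(g,None,fx=8,fy=8,interpolation=cv2.INTER_CUBIC); m=cv2.morphologyEx((g<70).astype(np.uint8),cv2.MORPH_CLOSE,np.ones((15,15)))
    k,l,st,ce=cv2.connectedComponentsWithStats(m)
    print(n,[(((ce[i]+.5)/8-.5+off).round(1).tolist(),(st[i,2:5]/8).round(1).tolist()) for i in range(1,k) if st[i,4]>1500])
U={"third":((226,172),(674,68)),"left":((201,246),(633,83)),"right":((277,261),(653,103))}
for n,(uv,vv) in U.items():
    a1,d1=ray(t,np.array(uv)/4.4+[240,155]); a2,d2=ray(s,(np.array(vv)-[445,0])/2.7+[220,180])
    k=np.linalg.lstsq(np.c_[d1,-d2],a2-a1,rcond=None)[0]; q1=a1+d1*k[0];q2=a2+d2*k[1]; print(n,q1.round(4),q2.round(4))
E
```

```text
top [([290.9, 193.8], [13.4, 13.8, 1023.8]), ([285.2, 210.5], [13.4, 12.9, 1010.2]), ([302.7, 214.1], [13.1, 13.8, 1069.1])]
side [([295.8, 208.8], [29.4, 24.1, 2341.4]), ([312.9, 221.1], [22.2, 15.4, 716.5])]
third [0.5647 0.0176 0.0939] [0.5682 0.0152 0.0945]
left [0.5249 0.0322 0.0828] [0.5275 0.0304 0.0831]
right [ 0.5152 -0.0099  0.0846] [ 0.5192 -0.0127  0.0852]
```

Request:
move_arm:
  translation:
    - [0.87,-1,0.1]
    - [0.87,-1,0.1]
    - [0.87,-1,0.1]
    - [0.87,-1,0.1]
    - [0.87,-1,0.1]
  rotation:
    - [0,0,0]
    - [0,0,0]
    - [0,0,0]
    - [0,0,0]
    - [0,0,0]
  fingers: [-1,-1,-1,-1,-1]

```text
time_s: 0.52
ee_pos: [0.309, 0.3804, 0.2087]
tool_rot: [-0.005, -0.568, 0.823, -0.004]
wrist_force: [0.9, 0.2, -0.6]
width: 0.0257
```

Request:
move_arm:
  translation:
    - [0.87,-1,0.1]
    - [0.87,-1,0.1]
    - [0.87,-1,0.1]
    - [0.87,-1,0.1]
    - [0.87,-1,0.1]
  rotation:
    - [0,0,0]
    - [0,0,0]
    - [0,0,0]
    - [0,0,0]
    - [0,0,0]
  fingers: [-1,-1,-1,-1,-1]

```text
time_s: 0.93
ee_pos: [0.4041, 0.1957, 0.1933]
tool_rot: [-0.005, -0.569, 0.822, -0.003]
wrist_force: [0.8, 1.3, 0.0]
width: -0.0001
```

Request:
move_arm:
  translation:
    - [0.87,-1,0.1]
    - [0.87,-1,0.1]
    - [0.87,-1,0.1]
    - [0.87,-1,0.1]
    - [0.8,-0.8,0.1]
  rotation:
    - [0,0,0]
    - [0,0,0]
    - [0,0,0]
    - [0,0,0]
    - [0,0,0]
  fingers: [-1,-1,-1,-1,-1]

```text
time_s: 1.35
ee_pos: [0.4954, 0.0147, 0.1785]
tool_rot: [-0.004, -0.57, 0.822, -0.003]
wrist_force: [0.8, 1.3, -1.2]
width: -0.0003
```

```bash
cat > g.py <<'E'
from h import *
from workcell import arm
import sys
def rel(tgt,yaw=-.215):
    o=arm.get_obs(); q=o["tool_rot"]; Rt=R.from_quat([q[1],q[2],q[3],q[0]]); M=R.from_euler('z',yaw).as_matrix()@S
    G=R.from_matrix(np.c_[-M[:,1],-M[:,0],-M[:,2]])
    print("t",round(o["time_s"],2),"pos",np.round(o["ee_pos"],4),"F",np.round(o["wrist_force"],2),"w",round(o["width"],4))
    print("shift units",(Rt.inv().apply(np.array(tgt)-o["ee_pos"])/.03).round(2),"in goal axes",(G.inv().apply(np.array(tgt)-o["ee_pos"])/.03).round(2),"rot units",((Rt.inv()*G).as_rotvec()/2).round(3))
if __name__=="__main__": rel([float(x) for x in sys.argv[1:4]])
E
python3 g.py .517 -.011 .13
```

```text
t 1.35 pos [0.4954 0.0147 0.1785] F [ 0.83  1.28 -1.21] w -0.0003
shift units [ 0.53 -0.98  1.62] in goal axes [ 0.68 -0.44  1.79] rot units [ 0.131 -0.014 -0.07 ]
```

Request:
move_arm:
  translation:
    - [0.2,-0.3,0.2]
    - [0.2,-0.3,0.2]
    - [0.13,-0.3,0.2]
    - [0,0,0]
  rotation:
    - [0.045,-0.005,-0.024]
    - [0.045,-0.005,-0.024]
    - [0.042,-0.005,-0.022]
    - [0,0,0]
  fingers: [-1,-1,-1,-1]

```text
time_s: 1.68
ee_pos: [0.5192, -0.02, 0.1543]
tool_rot: [0.077, -0.619, 0.775, -0.104]
wrist_force: [1.1, 0.2, -1.5]
width: -0.0001
```

```bash
python3 g.py .517 -.011 .125;  python3 - <<'E'
from workcell import eyes
import cv2,pickle,numpy as np
im=np.zeros((600,800,3),np.uint8)
for n,(x0,y0,x1,y1),x,f in(("top",(240,155,340,290),0,4.4),("side",(220,140,350,270),445,2.7)):
    c=eyes.capture(n); pickle.dump(c,open(f"{n}1.pkl","wb")); t=cv2.resize(c["img"][y0:y1,x0:x1],None,fx=f,fy=f,interpolation=cv2.INTER_CUBIC)[:,:800-x]
    im[:t.shape[0],x:x+t.shape[1]]=t
cv2.imwrite("pics/crop1.png",im)
E
```

```text
t 1.68 pos [ 0.5192 -0.02    0.1543] F [ 1.06  0.18 -1.5 ] w -0.0001
shift units [-0.29  0.38  0.9 ] in goal axes [-0.28  0.38  0.91] rot units [ 0.001 -0.006 -0.003]
```

View pics/crop1.png

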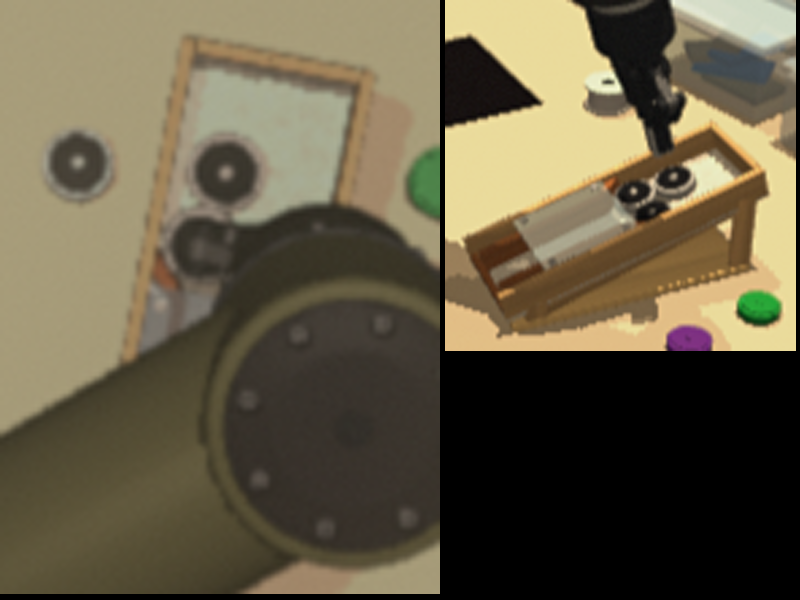

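The arm hides the right foot from the top camera. In the side view the fingertip is at about (660,150) and the right pad at about (653,212). I'll use the tip to correct the side camera's offset.

```bash
python3 - <<'E'
from h import *
s=pickle.load(open("side1.pkl","rb")); t=pickle.load(open("top0.pkl","rb"))
print(proj(s,[[.5192,-.02,.1543]]), "crop",(proj(s,[[.5192,-.02,.1543]])-[220,140])*2.7+[445,0])
for n,P in(("right",(.517,-.011,.089)),):
    print(proj(s,[P]),proj(t,[P]))
im=cv2.resize(s["img"][175:240,265:345],None,fx=10,fy=9.2,interpolation=cv2.INTER_CUBIC)
cv2.imwrite("pics/z1.png",im)
E
```

```text
[[299.93194516 197.10554052]] crop [[660.81625194 154.1849594 ]]
[[296.07091336 216.9429622 ]] [[303.50850552 213.40923564]]
```

View pics/z1.png

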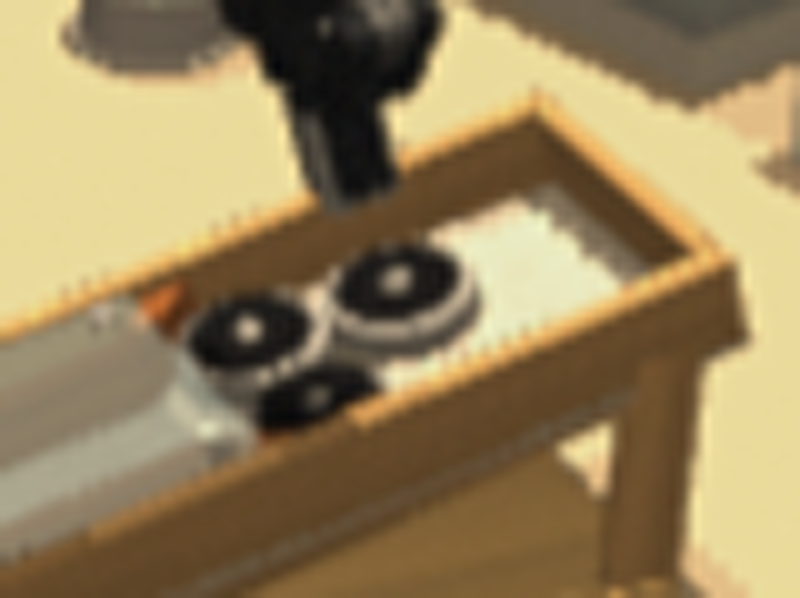

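```bash
python3 g.py .516 -.010 .090
```

```text
t 1.78 pos [ 0.5202 -0.0185  0.1576] F [0.4  0.41 0.6 ] w -0.0003
shift units [-0.26  0.77  2.12] in goal axes [-0.25  0.77  2.12] rot units [ 0.001 -0.005 -0.005]
```

Request:
move_arm:
  translation:
    - [-0.13,0.4,0.6]
    - [-0.13,0.37,0.6]
    - [0,0,0.5]
    - [0,0,0]
  rotation:
    - [0,0,0]
    - [0,0,0]
    - [0,0,0]
    - [0,0,0]
  fingers: [-1,-1,-1,-1]

```text
time_s: 2.12
ee_pos: [0.5151, -0.0053, 0.1073]
tool_rot: [0.08, -0.616, 0.777, -0.101]
wrist_force: [0.4, -0.3, -1.2]
width: -0.0001
```

```bash
python3 g.py .516 -.010 .090
```

```text
t 2.12 pos [ 0.5151 -0.0053  0.1073] F [ 0.36 -0.3  -1.17] w -0.0001
shift units [0.15 0.09 0.57] in goal axes [0.15 0.09 0.57] rot units [ 0.002 -0.002 -0.008]
```

Request:
move_arm:
  translation:
    - [0.15,0.09,0.1]
    - [0,0,0.1]
    - [0,0,0.1]
    - [0,0,0]
  rotation:
    - [0,0,0]
    - [0,0,0]
    - [0,0,0]
    - [0,0,0]
  fingers: [-1,-1,-1,-1]

```text
time_s: 2.45
ee_pos: [0.5159, -0.0082, 0.1023]
tool_rot: [0.081, -0.615, 0.778, -0.101]
wrist_force: [0.5, 0.8, -1.0]
width: 0.0002
```

```bash
python3 g.py .516 -.010 .090
```

```text
t 2.45 pos [ 0.5159 -0.0082  0.1023] F [ 0.54  0.84 -0.96] w 0.0002
shift units [0.06 0.09 0.4 ] in goal axes [0.06 0.09 0.4 ] rot units [ 0.001 -0.001 -0.008]
```

Request:
move_arm:
  translation:
    - [0.06,0.07,0.1]
    - [0,0,0.1]
    - [0,0,0.1]
  rotation:
    - [0,0,0]
    - [0,0,0]
    - [0,0,0]
  fingers: [-1,-1,-1]

```text
time_s: 2.7
ee_pos: [0.5168, -0.0098, 0.095]
tool_rot: [0.083, -0.615, 0.778, -0.101]
wrist_force: [0.1, 0.3, -0.8]
width: -0.0002
```

Request:
move_arm:
  translation:
    - [0,0,0.06]
    - [0,0,0.06]
  rotation:
    - [0,0,0]
    - [0,0,0]
  fingers: [-1,-1]

```text
time_s: 2.87
ee_pos: [0.5177, -0.0102, 0.0909]
tool_rot: [0.083, -0.615, 0.778, -0.101]
wrist_force: [0.5, 0.5, 0.7]
width: -0.0001
```

```bash
python3 g.py .516 -.010 .090
```

```text
t 2.87 pos [ 0.5177 -0.0102  0.0909] F [0.5  0.48 0.7 ] w -0.0001
shift units [0.01 0.06 0.01] in goal axes [0.01 0.06 0.01] rot units [-0.    -0.    -0.009]
```

Request:
move_arm:
  translation:
    - [0,0.03,0.03]
  rotation:
    - [0,0,0]
  fingers: [-1]

```text
time_s: 2.95
ee_pos: [0.5171, -0.0102, 0.0894]
tool_rot: [0.083, -0.615, 0.778, -0.101]
wrist_force: [0.1, 0.2, 0.1]
width: -0.0
```

Request:
move_arm:
  translation:
    - [0,0,0.03]
  rotation:
    - [0,0,0]
  fingers: [-1]

```text
time_s: 3.03
ee_pos: [0.5172, -0.0102, 0.0883]
tool_rot: [0.083, -0.615, 0.778, -0.101]
wrist_force: [-0.6, -0.4, 0.5]
width: 0.0
```

Request:
move_arm:
  translation:
    - [0,0,0.03]
  rotation:
    - [0,0,0]
  fingers: [-1]

```text
time_s: 3.12
ee_pos: [0.5174, -0.0103, 0.0873]
tool_rot: [0.082, -0.615, 0.778, -0.101]
wrist_force: [0.4, -0.6, -0.3]
width: 0.0001
```

Request:
move_arm:
  translation:
    - [0,0,0.025]
  rotation:
    - [0,0,0]
  fingers: [-1]

```text
time_s: 3.2
ee_pos: [0.5176, -0.0103, 0.0865]
tool_rot: [0.082, -0.615, 0.778, -0.101]
wrist_force: [1.1, 0.7, -0.6]
width: -0.0001
```

Request:
move_arm:
  translation:
    - [0,0,0.025]
  rotation:
    - [0,0,0]
  fingers: [-1]

```text
time_s: 3.28
ee_pos: [0.5178, -0.0104, 0.0857]
tool_rot: [0.082, -0.615, 0.778, -0.101]
wrist_force: [0.5, -0.4, 0.1]
width: 0.0001
```

Request:
move_arm:
  translation:
    - [0,0,0.02]
  rotation:
    - [0,0,0]
  fingers: [-1]

```text
time_s: 3.37
ee_pos: [0.518, -0.0104, 0.0851]
tool_rot: [0.082, -0.615, 0.778, -0.101]
wrist_force: [0.4, 0.7, 0.8]
width: -0.0001
```

Request:
move_arm:
  translation:
    - [0,0,0.02]
  rotation:
    - [0,0,0]
  fingers: [-1]

```text
time_s: 3.45
ee_pos: [0.5181, -0.0104, 0.0844]
tool_rot: [0.082, -0.615, 0.778, -0.101]
wrist_force: [0.3, -0.7, -0.2]
width: 0.0004
```

Request:
move_arm:
  translation:
    - [0,0,0.02]
  rotation:
    - [0,0,0]
  fingers: [-1]

```text
time_s: 3.53
ee_pos: [0.5183, -0.0104, 0.0839]
tool_rot: [0.083, -0.615, 0.778, -0.101]
wrist_force: [-0.3, 0.3, 0.1]
width: -0.0003
```

Request:
move_arm:
  translation:
    - [0,0,0.02]
  rotation:
    - [0,0,0]
  fingers: [-1]

```text
time_s: 3.62
ee_pos: [0.5185, -0.0105, 0.0833]
tool_rot: [0.083, -0.615, 0.778, -0.101]
wrist_force: [0.2, 0.2, 0.3]
width: 0.0003
```

```bash
cat > v.py <<'E'
from h import *
from workcell import eyes
import sys
s=eyes.capture("side"); pickle.dump(s,open("s.pkl","wb"))
cv2.imwrite(sys.argv[1],cv2.resize(s["img"][175:240,265:345],None,fx=10,fy=9.2,interpolation=cv2.INTER_CUBIC))
E
python3 v.py pics/z2.png
```

```text
(no output)
```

View pics/z2.png

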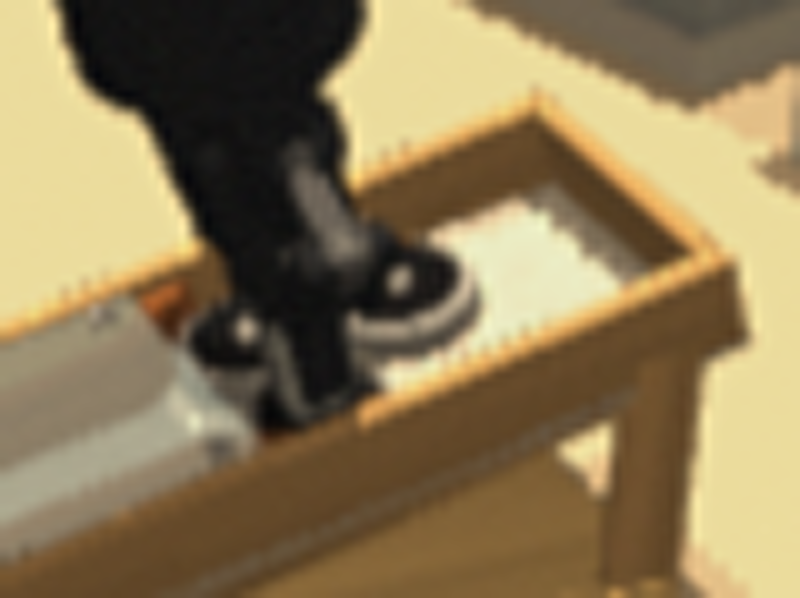

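The tip stands over the right pad at about (322,405), and the pad's centre was at (318,398), so the aim is good. No contact yet, so I keep feeling downward.

Request:
move_arm:
  translation:
    - [0,0,0.02]
  rotation:
    - [0,0,0]
  fingers: [-1]

```text
time_s: 3.75
ee_pos: [0.5187, -0.0105, 0.0826]
tool_rot: [0.083, -0.615, 0.778, -0.101]
wrist_force: [-0.7, 0.3, 0.4]
width: -0.0003
```

Request:
move_arm:
  translation:
    - [0,0,0.02]
  rotation:
    - [0,0,0]
  fingers: [-1]

```text
time_s: 3.83
ee_pos: [0.519, -0.0106, 0.0825]
tool_rot: [0.083, -0.615, 0.778, -0.101]
wrist_force: [-3.0, -0.6, 4.4]
width: 0.0004
```

Request:
move_arm:
  translation:
    - [0,0,0.02]
  rotation:
    - [0,0,0]
  fingers: [-1]

```text
time_s: 3.92
ee_pos: [0.5194, -0.0107, 0.0826]
tool_rot: [0.083, -0.615, 0.778, -0.102]
wrist_force: [-2.0, -0.6, 3.6]
width: -0.0003
```

Contact at about 4 N. Now I draw it uphill (tool −y) while keeping a light press.

Request:
move_arm:
  translation:
    - [0,-0.08,0.02]
    - [0,-0.08,0.02]
  rotation:
    - [0,0,0]
    - [0,0,0]
  fingers: [-1,-1]

```text
time_s: 4.08
ee_pos: [0.5247, -0.0117, 0.084]
tool_rot: [0.084, -0.615, 0.778, -0.102]
wrist_force: [-4.2, 2.2, 5.4]
width: -0.0001
```

Request:
move_arm:
  translation:
    - [0,-0.08,0.02]
    - [0,-0.08,0.02]
  rotation:
    - [0,0,0]
    - [0,0,0]
  fingers: [-1,-1]

```text
time_s: 4.25
ee_pos: [0.5305, -0.0129, 0.0856]
tool_rot: [0.084, -0.615, 0.777, -0.102]
wrist_force: [-4.0, 0.8, 5.7]
width: 0.0001
```

Request:
move_arm:
  translation:
    - [0,-0.08,0.012]
    - [0,-0.08,0.015]
  rotation:
    - [0,0,0]
    - [0,0,0]
  fingers: [-1,-1]

```text
time_s: 4.42
ee_pos: [0.536, -0.0141, 0.0871]
tool_rot: [0.085, -0.615, 0.777, -0.103]
wrist_force: [-4.4, 0.8, 5.7]
width: 0.0003
```

Request:
move_arm:
  translation:
    - [0,-0.06,0.015]
    - [0,-0.04,0.015]
  rotation:
    - [0,0,0]
    - [0,0,0]
  fingers: [-1,-1]

```text
time_s: 4.58
ee_pos: [0.5402, -0.0149, 0.0883]
tool_rot: [0.085, -0.615, 0.777, -0.103]
wrist_force: [-3.1, 0.6, 6.2]
width: 0.0
```

```bash
python3 v.py pics/z3.png; python3 g.py .518 -.0105 .0826
```

```text
t 4.63 pos [ 0.5405 -0.0149  0.0884] F [-1.14 -0.69  4.21] w -0.0002
shift units [ 0.03  0.79 -0.02] in goal axes [ 0.02  0.79 -0.01] rot units [-0.004  0.001 -0.009]
```

View pics/z3.png

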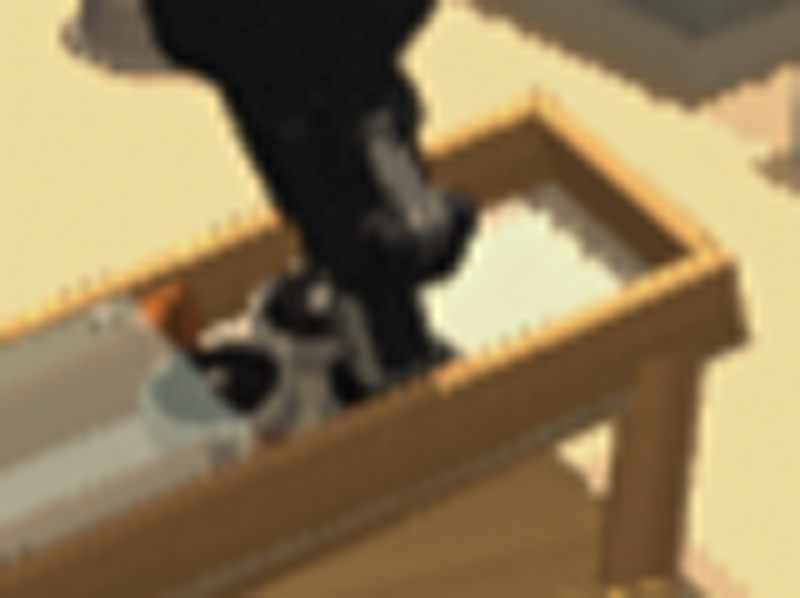

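The foot has been drawn back 23 mm. The left foot is entering under the cover (pad at 240,378) and the third is following (pad at 305,300). I'll hold here.

Request:
move_arm:
  translation:
    - [0,0,0.013]
    - [0,0,0.013]
    - [0,0,0.013]
    - [0,0,0.013]
    - [0,0,0.013]
  rotation:
    - [0,0,0]
    - [0,0,0]
    - [0,0,0]
    - [0,0,0]
    - [0,0,0]
  fingers: [-1,-1,-1,-1,-1]

```text
time_s: 5.05
ee_pos: [0.5432, -0.0151, 0.0891]
tool_rot: [0.087, -0.615, 0.777, -0.105]
wrist_force: [-3.0, 1.3, 5.6]
width: -0.0002
```

Request:
move_arm:
  translation:
    - [0,0,0.013]
    - [0,0,0.013]
    - [0,0,0.013]
    - [0,0,0.013]
    - [0,0,0.013]
  rotation:
    - [0,0,0]
    - [0,0,0]
    - [0,0,0]
    - [0,0,0]
    - [0,0,0]
  fingers: [-1,-1,-1,-1,-1]

```text
time_s: 5.47
ee_pos: [0.5457, -0.0151, 0.0898]
tool_rot: [0.089, -0.614, 0.777, -0.106]
wrist_force: [-3.6, 1.1, 5.6]
width: 0.0001
```

```bash
sed -i 's/175:240,265:345/190:255,225:305/' v.py; python3 v.py pics/z4.png; python3 g.py .518 -.0105 .0826
```

```text
t 5.52 pos [ 0.5458 -0.0151  0.0898] F [-1.74 -0.24  5.59] w 0.0
shift units [ 0.07  0.97 -0.03] in goal axes [ 0.05  0.97 -0.01] rot units [-0.008  0.002 -0.009]
```

View pics/z4.png

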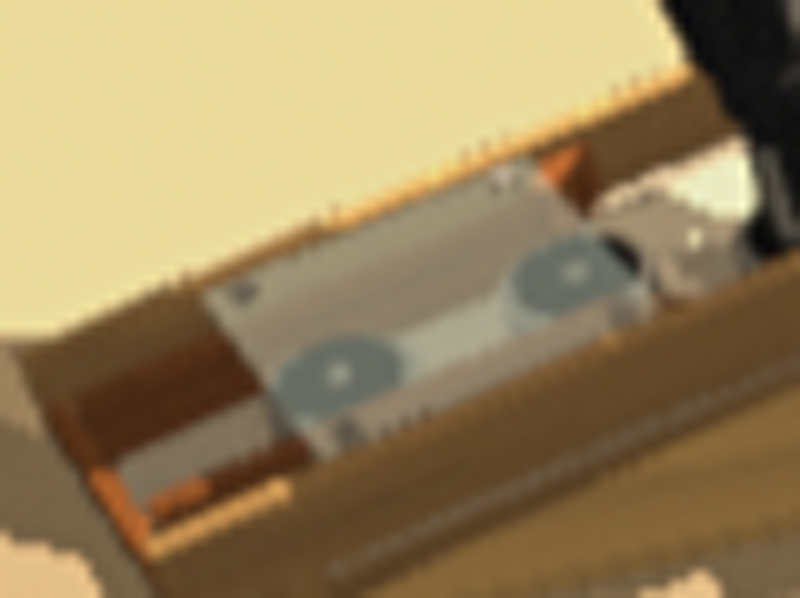

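Both other feet are in the lane under the cover, with pads at (340,375) and (575,270). I'll hold a little longer and counter the slow uphill creep.

Request:
move_arm:
  translation:
    - [0,0.015,0.013]
    - [0,0.015,0.013]
    - [0,0.015,0.013]
    - [0,0.015,0.013]
    - [0,0.015,0.013]
  rotation:
    - [0,0,0]
    - [0,0,0]
    - [0,0,0]
    - [0,0,0]
    - [0,0,0]
  fingers: [-1,-1,-1,-1,-1]

```text
time_s: 5.93
ee_pos: [0.5462, -0.0149, 0.0899]
tool_rot: [0.091, -0.614, 0.776, -0.107]
wrist_force: [-3.1, 0.5, 5.9]
width: 0.0002
```

Request:
move_arm:
  translation:
    - [0,0.015,0.013]
    - [0,0.015,0.013]
    - [0,0.015,0.013]
    - [0,0.015,0.013]
    - [0,0.015,0.013]
  rotation:
    - [0,0,0]
    - [0,0,0]
    - [0,0,0]
    - [0,0,0]
    - [0,0,0]
  fingers: [-1,-1,-1,-1,-1]

```text
time_s: 6.35
ee_pos: [0.5464, -0.0148, 0.09]
tool_rot: [0.092, -0.614, 0.776, -0.109]
wrist_force: [-3.4, 0.0, 5.5]
width: 0.0001
```

```bash
python3 v.py pics/z5.png; python3 g.py .518 -.0105 .0826
```

```text
t 6.4 pos [ 0.5464 -0.0148  0.09  ] F [-2.24  0.78  5.2 ] w 0.0001
shift units [ 0.08  0.99 -0.03] in goal axes [ 0.06  0.99 -0.01] rot units [-0.012  0.002 -0.009]
```

View pics/z5.png

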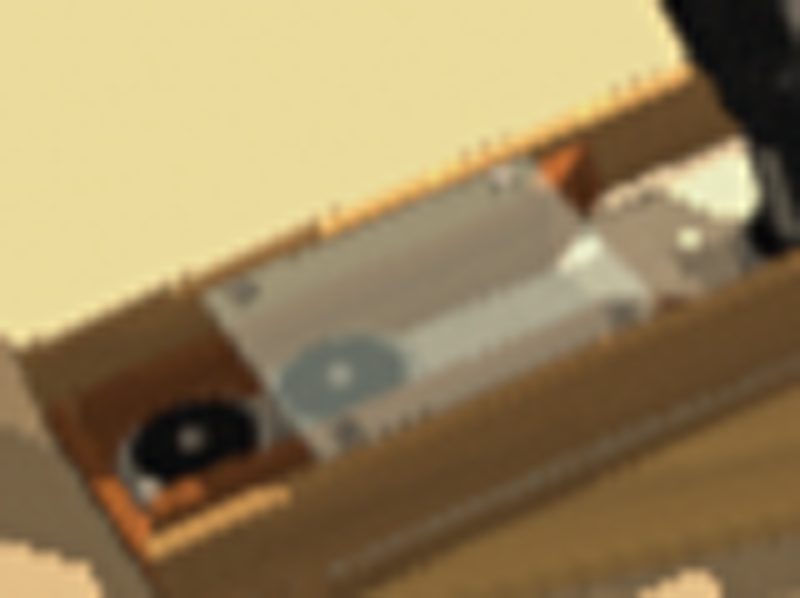

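One foot is at the lip (190,438) and the second is right behind it (340,375). Now I let go, straight off the pad.

Request:
move_arm:
  translation:
    - [0,0,-0.3]
    - [0,0,-0.8]
    - [0,0,-1]
    - [0,0,-1]
    - [0,0,-0.6]
  rotation:
    - [0,0,0]
    - [0,0,0]
    - [0,0,0]
    - [0,0,0]
    - [0,0,0]
  fingers: [-1,-1,-1,-1,-1]

```text
time_s: 6.82
ee_pos: [0.5112, -0.0097, 0.192]
tool_rot: [0.085, -0.614, 0.777, -0.106]
wrist_force: [0.2, 0.1, -0.0]
width: 0.0002
```

Request:
move_arm:
  translation:
    - [1,0,-0.3]
    - [1,0,-0.3]
    - [1,0,-0.3]
    - [0.5,0,0]
    - [0,0,0]
  rotation:
    - [0,0,0]
    - [0,0,0]
    - [0,0,0]
    - [0,0,0]
    - [0,0,0]
  fingers: [-1,-1,-1,-1,-1]

```text
time_s: 7.23
ee_pos: [0.4789, -0.1113, 0.2249]
tool_rot: [0.09, -0.617, 0.775, -0.107]
wrist_force: [0.1, 0.1, -1.0]
width: -0.0003
```

Request:
move_arm:
  translation:
    - [0,0,0]
    - [0,0,0]
    - [0,0,0]
    - [0,0,0]
    - [0,0,0]
  rotation:
    - [0,0,0]
    - [0,0,0]
    - [0,0,0]
    - [0,0,0]
    - [0,0,0]
  fingers: [-1,-1,-1,-1,-1]

```text
time_s: 7.65
ee_pos: [0.4788, -0.1097, 0.2236]
tool_rot: [0.089, -0.617, 0.775, -0.106]
wrist_force: [-0.2, 0.1, -0.1]
width: -0.0
```

Request:
move_arm:
  translation:
    - [0,0,0]
    - [0,0,0]
    - [0,0,0]
    - [0,0,0]
    - [0,0,0]
  rotation:
    - [0,0,0]
    - [0,0,0]
    - [0,0,0]
    - [0,0,0]
    - [0,0,0]
  fingers: [-1,-1,-1,-1,-1]

```text
time_s: 8.07
ee_pos: [0.4791, -0.1081, 0.2224]
tool_rot: [0.088, -0.618, 0.774, -0.105]
wrist_force: [0.4, 0.2, 0.8]
width: -0.0002
```

```bash
python3 v.py pics/z6.png; python3 g.py .518 -.0105 .0826
```

```text
t 8.12 pos [ 0.4791 -0.1081  0.2224] F [-0.41 -0.46  0.29] w 0.0001
shift units [-3.43  0.74  4.66] in goal axes [-3.46  0.65  4.65] rot units [-0.007  0.002 -0.004]
```

View pics/z6.png

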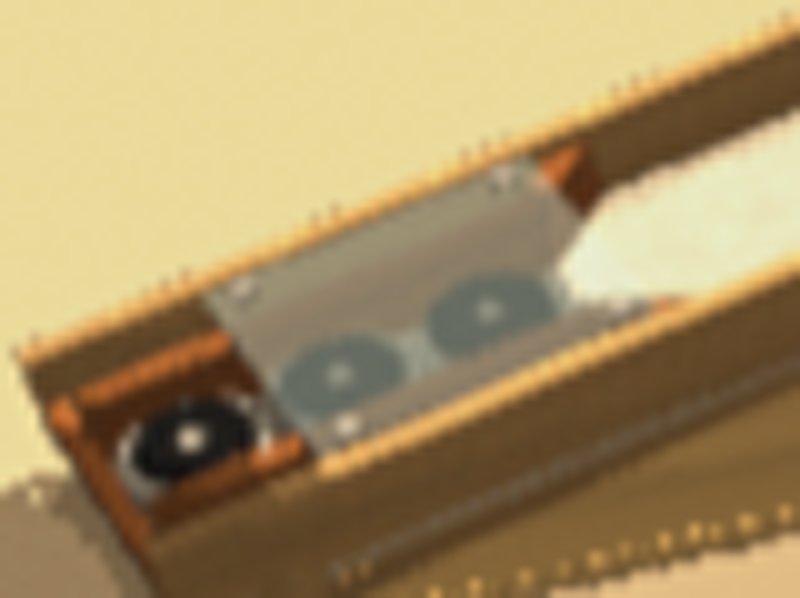

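All three are in single file, with pads evenly spaced at (190,438), (340,375) and (488,310), and the hopper is empty. Handing in.

```bash
python3 -c "
from workcell import arm
print(arm.close_job())"
```

```text
the job is handed in; nothing more can be done
None
```

The job is done and handed in: all three feet lie flat in single file in the lane.

- **What I did:** I laid the shut fingertips, tilted square to the floor, on the pad of the right jammed foot, which had open tray behind it. I drew it about 23 mm up the slope and held it until the other two had slid into the lane, then lifted straight off. It followed them down by itself.
- **Creep during the hold:** the fingertip crept another 6–7 mm uphill before I countered it, so the foot ended about 30 mm back (by the fingertip's travel) rather than 22 mm.
- **Force:** the wrist reading on the foot stayed at about 7 N or less at the end of each move, with about 1 N of sensor noise. I did not see readings between moves.
- **Last checks:** the final side picture shows the three pads evenly spaced from the lip and the hopper empty. The arm was about 0.2 m above the bench, to one side of the tray and touching nothing, and about 8 s of the 48 s had been used.
- **Disagreements and gaps:** the two camera views differed by about 4 mm, and the pad was about 4 mm lower than I had worked out from the tray's measurements, so I found its height by feel. I did not take a last picture of the other things on the bench, but the arm never went near them.

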